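Stop the timer and lift the hot egg with tongs

ROBOT

A 6-joint arm with a two-finger parallel gripper is mounted at the origin on a cart in front of the work surface, level with it; the furniture and walls round the work are solid. World frame = base frame: x ahead of the robot, y to its left, z up, the work surface at z = 0. Lengths are in m, angles in rad, forces in N, time in s.
With the tool pointing down it reaches from about 0.25 to 0.775 m from the base axis. Payload 8.9 kg.
Tool frame: the origin (TCP) lies midway between the tips of the shut fingers; the grasp point (between the pads) lies arm.tcp_to_grasp behind it (arm.tcp_to_grasp is the distance from the TCP to the grasp point, in m); z points along the fingers, y is the line along which they close (so a half turn about z gives the same grasp; the last joint's range is limited). The gripper opens to 85 mm and grips with 20 to 120 N. Pads are 22 mm wide; open, the fingers measure 114 mm over their backs; the gripper's body (76 mm by 85 mm) begins 54 mm behind the grasp point. The pads swing forward as they close: fully open they stand 13 mm farther back than shut.
Start: joints at [1.136, 0.291, -0.153, 1.127, 0, 1.431], TCP at [0.153, 0.502, 0.231] pointing down, gripper open.
Joint ranges: [-2.52, 2.52], [-0.91, 1.74], [-1.3, 1.37], [-1.96, 2.02], [-1.52, 1.47], [-3.14, 3.14]. Speed limits (rad/s): [2.22, 2.22, 2.79, 3.14, 3.14, 3.14].

INTERFACE

Orientations are given as a 3x3 rotation matrix whose columns are the frame's x, y, z axes.
In Python, from plant import arm gives the robot as it stands.
- The arm moves only by the tool inch_along, called after ">>>" as name([rows], argument=value, ...), one row to a line, values as JSON. Schema: {"type":"object","properties":{"ticks":{"type":"array","items":{"type":"array","items":{"type":"number"},"minItems":7,"maxItems":7},"minItems":1,"maxItems":5},"only":{"type":"string"},"quiet":{"type":"boolean"},"lines":{"type":"string"}},"required":["ticks"],"additionalProperties":false}. ticks is a list of rows, 1 to 5 of them, each of 7 numbers: a rotation vector rx, ry, rz in shares of pi/2 rad (1.0 is pi/2 rad), then dx, dy, dz in parts of the range, where 1.0 means 0.75 m, then the opening from 0.0 (shut) to 1.0 (fully open); each row is the pose to reach, as a shift and turn from the pose commanded when the call began, along the tool's axes at that moment; what a row does not reach only later rows make up. A row lasts 1/12 s, in which the tool goes at most 0.0417 m and 0.125 rad, less where a joint would pass 70% of its speed; a pose out of reach is approached as far as the arm can. The fingers move at their own pace and stop on an object; the grip force is fixed at half the most. Time passes only in rows, so rows that do not move let the fingers close. The tool returns the time, the measured TCP pose, the force, the opening and the grip force at its end. only (a regular expression) keeps the lines of the reply that match it, lines (a string "A,B") keeps lines A to B, and quiet returns only ok. A shift or turn number past 1, either way, is cut back to 1. Input that does not fit is refused with a message, and nothing moves.
- arm.get_obs(): the state, without advancing time (a new reading comes with each control period).
- arm.read_camera(name): name is "scene" or "side" or "wrist"; returns the picture (480x640x3 uint8, red, green, blue); there is no depth.
- arm.calibration(name): a dict with "camera_matrix" (3x3 intrinsics, pixels), "eye" and "rotation" of the camera in the world; the wrist camera has in their place "T_tool_cam" (4x4, takes a point from camera to tool coordinates, whose origin is the TCP and whose axes are the flange's). Camera axes: x right, y down, z forward; pixel columns grow to the right and rows downward; lengths in m; the calibration is good to about 2 mm. A picture is of the moment at which its call begins: read the wrist's pose just before it. calibration takes no time and is no camera call.
- arm.job_done(): hands the job in; it is judged then, once.
The state is a dict: "time": time; "q": joint angles; "qvel": joint speeds; "joint_torque": joint torques, N m; "position": TCP position; "orientation": TCP orientation; "wrist_force": force on the tool from outside, world axes, zero at the start; "wrist_torque": the same for the moment, N m; "opening": opening from 0.0 (shut) to 1.0 (fully open); "grasp_force": force on a finger pad.
Only numpy, scipy, OpenCV 4.12 (cv2) and the standard library are available. Lean on these libraries where they do the work, as an engineer would, in place of code of your own. Each camera call takes 0.05 s, during which the arm holds its last target. There are 200 camera calls.

TASK

The egg on the little steamer is done. First turn the timer's domed top clockwise (seen from above) all the way to its end stop; then pick up the tongs, close their jaws on the hot egg and lift it out of its seat. Finish while still holding it up in the squeezed tongs, steady and about 10 cm above where it sat, touching the egg with nothing but the tongs and leaving the other things standing where they are.

Things in the scene. Friction and masses are not known exactly. Their poses are not given: they have to be found in the camera images.
- timer: round mechanical kitchen timer, 63 mm wide, 53 mm high, held fast by a suction foot; the white lower ring (0 to 18 mm high) is fixed, the domed top (19 to 53 mm high, 61 mm across near its lower edge, rounded above) turns about the vertical axis through the origin. Origin: centre of the underside. It stands left or right of the steamer, the tongs on the other side
- timer_dome (a joint): angle of the timer's domed top, rad; 0 is the end stop (run down); it starts 0.7 to 1.3 rad away from it; turning clockwise seen from above lowers the value; stays where it is left, friction torque only about 0.02 N m
- steamer: small egg steamer, a round white foot 110 mm across with a steel hot plate 36 mm high and in its middle an open steel seat (43 mm across, rim 50 mm high); fixed to the worktop, with a small black lamp on one side. Origin: centre of the underside. (A wall cabinet, its underside 0.53 m up, hangs over the sink to the left, beyond x = 0.55 and y = 0.2: keep the arm clear of it)
- egg: the egg, loose, 42 mm across, 55 mm long, about 0.06 kg, standing on end in the seat. Its own origin lies on its side, at half length
- egg_center (a point): centre of the egg (on the egg), about 66 mm above the worktop and 16 mm above the seat's rim at the start, over the steamer's axis
- tongs: sprung steel kitchen tongs, 240 mm long, 0.11 kg, lying flat, the two arms side by side, jaws pointing away from the robot; they open and close in the level plane. Origin: on the underside, midway between the two black grip pads; x points to the jaws, y to the left arm, z up; pivot at x = -100 mm. Lowered from above with the jaws centred over the egg they clear it by about 10 mm a side
- tongs_grip (a point): midway between the black pads (the place to take the tongs), 16 mm above their underside. Pads: 66 mm long in x, from 2 to 30 mm above the underside, 60 mm over their outer sides when open, 46 mm when the jaws touch the egg. Squeezed to 55 mm they carry the tongs with the jaws still wide
- tongs_jaws (a point): midway between the two jaws, 105 mm ahead of the grip point along the tongs' x, 14 mm above their underside; each jaw is a shallow upright V-shaped steel paddle, 28 mm high, 31 mm long in x, whose lower edge is level with the tongs' underside
- tongs_left (a joint): how far each tongs arm has been squeezed, rad: 0 open, about 0.07 on the egg, 0.14 at most; both move alike. Springs hold the arms open: squeezing over the pads takes 9 N to begin and 12 N at the egg's width; a grip of 30 to 80 N over the pads holds the egg firmly
- tub: white and green round food tub with a lid, 72 mm across, 71 mm high, loose bystander behind the steamer, to the right; origin: centre of the underside
Not all that is in view belongs to the job. There is more than one size of the timer; the job needs the larger.

How it is judged:
On the way, in this order (a step that is already met when the one before it is completed fails the run):
1. the timer's top is at its end stop while the egg still sits on the steamer (value of joint timer_dome below 0.1 rad and z of egg_center in the frame of steamer below 0.08 m), for 0.2 s.
2. the egg is in the jaws of the squeezed tongs and lifted (z of egg_center in the frame of steamer above 0.145 m and distance between egg_center and tongs_jaws below 0.02 m and contact force between egg and tongs above 0.5 N and contact force between tongs and the fingers above 1 N), for 0.3 s.
At the end, for the whole second after the job is handed in: Timer top within 0.1 rad of its stop; the egg squeezed between the jaws (centre within 20 mm of their middle), tongs held by the fingers, egg centre 145 mm or more above the worktop (about 80 mm above where it sat), under 0.03 m/s, untouched by the robot itself; egg and tongs clear of the steamer (all of step 2 and value of joint timer_dome below 0.1 rad and value of joint tongs_left above 0.03 rad and contact force between egg and the arm below 0.1 N and contact force between egg and the fingers below 0.1 N and contact force between each of egg, tongs and steamer below 0.05 N and linear speed of egg below 0.03 m/s); the arm keeps its last pose, push and grip.
It fails at once if the robot itself touches the egg (contact force between egg and the fingers above 0.5 N or contact force between egg and the arm above 0.5 N).
It fails at once if the egg falls to the worktop (height (world z) of egg_center below 0.05 m).
It fails at once if the tub is pushed away or knocked over (distance of tub from where it was at the start of the episode above 0.04 m or angle between tub's own z axis and vertical above 0.4 rad).
It also fails if it takes over 54 s, if anything falls off the work surface, if the arm or the gripper's body presses on something with over 40 N, if the wrist force passes 120 N, or if a joint passes its speed limit or range.

## Working session

There is one attempt and no reset: what is moved stays moved. The work goes in short steps, Python scripts to look and compute and a tool call to move; the robot and the scene stay as the last step left them, time stands still between calls to the robot, and variables do not carry over. Pictures are saved under pics/ and viewed, at most 13 in all, crops included, and the job is handed in when it is done.

```bash
ls; mkdir -p pics
```

Run:
```python
from plant import arm
import cv2,numpy as np
np.set_printoptions(precision=4,suppress=True)
for n in("scene","side"):
    cv2.imwrite(f"pics/{n}0.png",arm.read_camera(n)[:,:,::-1]); print(n,arm.calibration(n))
print(arm.calibration("wrist"),arm.tcp_to_grasp,arm.get_obs())
```

```text
pics
scene {'camera_matrix': array([[476.8903,   0.    , 318.6506],
       [  0.    , 476.8903, 239.2117],
       [  0.    ,   0.    ,   1.    ]]), 'eye': array([0.1111, 0.1173, 0.8003]), 'rotation': array([[-0.3441, -0.7827,  0.5187],
       [-0.9388,  0.2774, -0.2042],
       [ 0.016 , -0.5572, -0.8302]])}
side {'camera_matrix': array([[518.3906,   0.    , 319.2332],
       [  0.    , 518.3906, 244.7173],
       [  0.    ,   0.    ,   1.    ]]), 'eye': array([0.2524, 0.6395, 0.7459]), 'rotation': array([[-0.9069, -0.2868,  0.3088],
       [-0.421 ,  0.5825, -0.6953],
       [ 0.0196, -0.7606, -0.649 ]])}
{'camera_matrix': array([[358.2694,   0.    , 317.4586],
       [  0.    , 358.2694, 240.4288],
       [  0.    ,   0.    ,   1.    ]]), 'T_tool_cam': array([[-0.0011, -0.9599, -0.2804,  0.0708],
       [ 1.    , -0.0012,  0.0001, -0.0012],
       [-0.0004, -0.2804,  0.9599, -0.1412],
       [ 0.    ,  0.    ,  0.    ,  1.    ]])} 0.0187 {'time': 0.1, 'q': array([ 1.1357,  0.2912, -0.154 ,  1.1267,  0.    ,  1.4315]), 'qvel': array([ 0.0004, -0.001 ,  0.0022,  0.0007, -0.0018,  0.0006]), 'joint_torque': array([  0.0023, -53.7976,  33.192 ,   0.0092,  -0.0002,  -0.    ]), 'position': array([0.1529, 0.5019, 0.2308]), 'orientation': array([[-0.9566,  0.2915, -0.0005],
       [ 0.2915,  0.9566, -0.001 ],
       [ 0.0002, -0.0011, -1.    ]]), 'wrist_force': array([ 0.2516,  0.962 , -0.6778]), 'wrist_torque': array([ 0.0227, -0.0217,  0.0014]), 'grasp_force': 0.0, 'opening': 1.0033403124649263}
```

View pics/scene0.png

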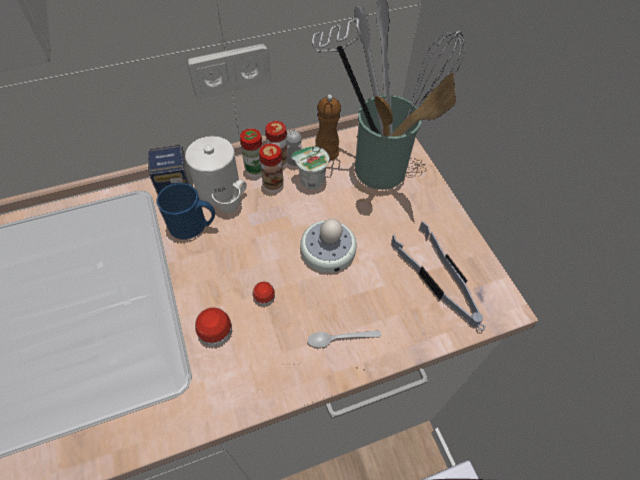

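View pics/side0.png

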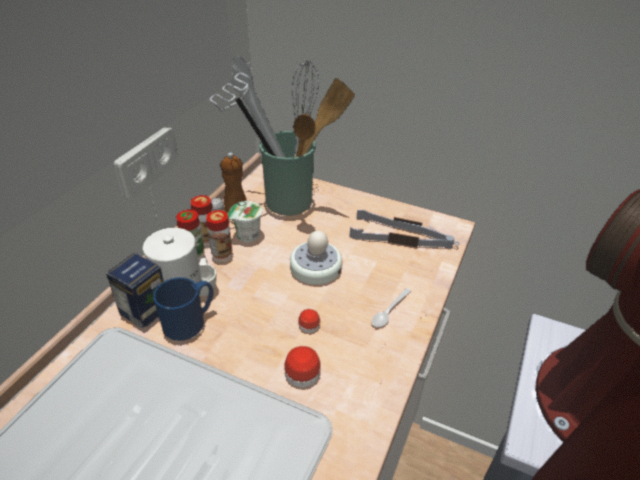

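Scene: red timers at (213,325) (larger) and (263,292) (smaller), egg at (331,232), tongs with pads (431,283)/(456,268), jaws (397,243)/(424,228) and pivot (477,320), tub at (312,165). Side: timers at (302,366) and (309,320), egg at (317,243). The larger timer fits the 63 mm description. I'll measure it and confirm in a crop.

Create h.py:
```python
from plant import arm
import cv2,numpy as np
np.set_printoptions(precision=4,suppress=True)
def cam(n):
    c=arm.calibration(n)
    if n=="wrist":
        o=arm.get_obs(); T=np.eye(4);T[:3,:3]=o["orientation"];T[:3,3]=o["position"];T=T@c["T_tool_cam"]
        return c["camera_matrix"],T[:3,:3],T[:3,3]
    return c["camera_matrix"],np.array(c["rotation"]),np.array(c["eye"])
def ray(C,px):
    K,R,e=C; d=R@np.linalg.solve(K,[px[0],px[1],1.]); return e,d/np.linalg.norm(d)
def onz(C,px,z):
    e,d=ray(C,px); return e+d*(z-e[2])/d[2]
def tri(rs):
    A=0;b=0
    for e,d in rs:
        P=np.eye(3)-np.outer(d,d);A=A+P;b=b+P@e
    return np.linalg.solve(A,b)
def proj(C,p):
    K,R,e=C; q=K@(R.T@(np.asarray(p)-e)); return q[:2]/q[2]
def blobs(im):
    h=cv2.cvtColor(im,cv2.COLOR_RGB2HSV)
    m=(((h[...,0]<8)|(h[...,0]>172))&(h[...,1]>170)&(h[...,2]>90)).astype(np.uint8)
    n,l,s,c=cv2.connectedComponentsWithStats(m)
    return [(s[i],c[i]) for i in range(1,n) if s[i][4]>120]
```

Run:
```python
from h import *
S,D=cam("scene"),cam("side")
a=cv2.imread("pics/scene0.png");b=cv2.imread("pics/side0.png")
for i in(a,b):
    for s,c in blobs(i[:,:,::-1]): print(s,c)
print("egg",tri([ray(S,(331,232)),ray(D,(317,243))]))
print("T",onz(S,(213,324),.036),onz(D,(302,364),.036))
print("t",onz(S,(263,292),.027),onz(D,(309,319),.027))
for n,p in dict(padL=(431,283),padR=(456,268),piv=(477,321),jl=(397,243),jr=(424,228)).items(): print(n,onz(S,p,.025))
print("padside",onz(D,(404,240),.025),onz(D,(407,222),.025),onz(D,(455,244),.025))
A=cv2.resize(a[270:370,160:310],None,fx=4,fy=4,interpolation=2)
cv2.imwrite("pics/c1.png",A)
cv2.imwrite("pics/c2.png",cv2.resize(a[215:335,380:500],None,fx=5,fy=5,interpolation=2))
```

```text
[266 121  20  15 151] [274.3444 128.649 ]
[240 129  21  15 161] [250.118  136.6211]
[259 144  22  16 169] [269.7041 152.1243]
[254 282  20  21 310] [263.4581 291.8839]
[196 308  35  34 886] [212.5756 324.5068]
[177 196  33  33 372] [192.4624 212.4839]
[207 211  21  19 221] [216.4208 219.9367]
[300 310  18  18 256] [308.6094 318.332 ]
[286 347  33  33 834] [301.8201 362.6523]
egg [ 0.5807 -0.0917  0.0646]
T [0.4846 0.1608 0.036 ] [0.4874 0.1684 0.036 ]
t [0.5197 0.062  0.027 ] [0.5231 0.0674 0.027 ]
padL [ 0.4343 -0.236   0.025 ]
padR [ 0.4471 -0.2958  0.025 ]
piv [ 0.3387 -0.2772  0.025 ]
jl [ 0.536  -0.2147  0.025 ]
jr [ 0.5505 -0.2811  0.025 ]
padside [ 0.4364 -0.2288  0.025 ] [ 0.45   -0.2931  0.025 ] [ 0.3328 -0.2648  0.025 ]
```

View pics/c1.png

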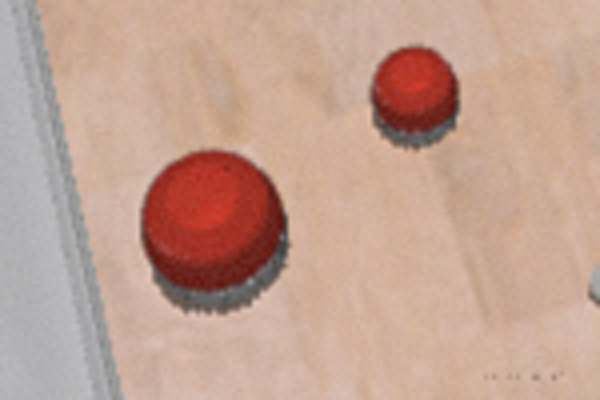

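View pics/c2.png

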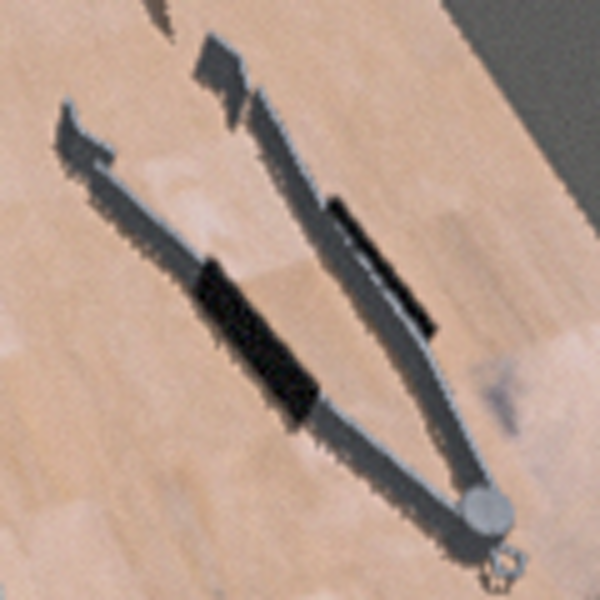

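d=(-.417,-.226): three calls of (-.139,-.0753) 4 rows each (0.158/4=.0395).

The enlarged crop confirms it: the dome at (213,325) is nearly twice as wide as the one at (263,292), so it is the 63 mm timer. It lies at about (0.486, 0.164). The tongs are open with their jaws ahead. I'll move over the timer.

Units first: shifts go in shares of 0.75 m and turns go in shares of pi/2 rad. So -0.14 m / 0.75 = -0.1867, -0.07 m / 0.75 = -0.0933.

>>> inch_along([
  [0,0,0,-0.0467,-0.0253,0,1],
  [0,0,0,-0.0933,-0.0507,0,1],
  [0,0,0,-0.14,-0.076,0,1],
  [0,0,0,-0.1867,-0.1,0,1],
])

```text
time: 0.43
position: [0.2655, 0.3881, 0.231]
orientation: [[-0.957, 0.29, -0.0], [0.29, 0.957, -0.001], [0.0, -0.001, -1.0]]
wrist_force: [1.3, 0.6, 0.4]
opening: 1.001
grasp_force: 0.0
```

>>> inch_along([
  [0,0,0,-0.0467,-0.0253,0,1],
  [0,0,0,-0.0933,-0.0507,0,1],
  [0,0,0,-0.14,-0.076,0,1],
  [0,0,0,-0.1867,-0.1,0,1],
])

```text
time: 0.77
position: [0.3779, 0.2753, 0.2312]
orientation: [[-0.957, 0.291, -0.0], [0.291, 0.957, -0.0], [0.0, -0.0, -1.0]]
wrist_force: [1.3, 0.7, 1.2]
opening: 0.998
grasp_force: 0.0
```

>>> inch_along([
  [0,0,0,-0.0467,-0.0253,0,1],
  [0,0,0,-0.0933,-0.0507,0,1],
  [0,0,0,-0.14,-0.076,0,1],
  [0,0,0,-0.1827,-0.1013,0,1],
  [0,0,0,-0.1827,-0.1013,0,1],
])

```text
time: 1.18
position: [0.49, 0.16, 0.2308]
orientation: [[-0.955, 0.296, 0.002], [0.296, 0.955, -0.002], [-0.002, -0.001, -1.0]]
wrist_force: [-0.8, 0.7, 0.5]
opening: 0.996
grasp_force: 0.0
```

Run:
```python
from h import *
C=cam("wrist");im=arm.read_camera("wrist");cv2.imwrite("pics/w1.png",im[:,:,::-1])
o=arm.get_obs();print(o["position"],o["q"],o["time"])
for s,c in blobs(im): print(s,c,onz(C,c,.036),onz(C,(s[0]+s[2]/2,s[1]+s[3]/2),.036))
# fit: project dome model silhouette centre
def sil(x,y):
    P=[]
    for z,r in((.019,.0305),(.03,.0305),(.042,.027),(.049,.018),(.053,.006)):
        for a in np.arange(0,6.28,.1): P.append(proj(C,(x+r*np.cos(a),y+r*np.sin(a),z)))
    return cv2.boundingRect(np.float32(P))
print(sil(.486,.164))
```

```text
[0.4878 0.1619 0.2307] [ 0.1784  0.2706 -0.1828  1.1178 -0.0004  0.4787] 1.2333
[292 213  29  26 337] [304.5786 226.2522] [0.4987 0.1428 0.036 ] [0.499  0.1447 0.036 ]
[220 257  32  30 722] [235.7562 271.4681] [0.5227 0.0626 0.036 ] [0.5233 0.0626 0.036 ]
(290, 173, 64, 64)
```

View pics/w1.png

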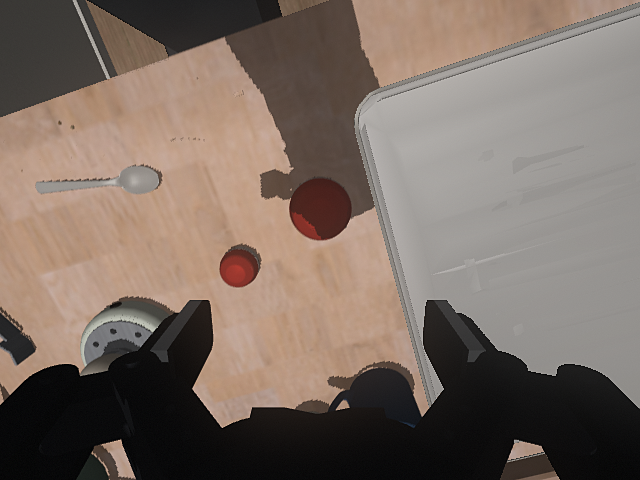

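The larger timer is half in shadow at (321,209), the small one at (239,268). I'll refit the silhouette with a threshold that includes the shadow.

Run:
```python
from h import *
from scipy.optimize import least_squares
C=cam("wrist");im=cv2.imread("pics/w1.png")
h=cv2.cvtColor(im,cv2.COLOR_BGR2HSV)
m=(((h[...,0]<9)|(h[...,0]>170))&(h[...,1]>170)&(h[...,2]>30)).astype(np.uint8)
n,l,s,c=cv2.connectedComponentsWithStats(m)
for i in range(1,n):
    if s[i][4]>300: print(s[i],c[i])
i=max(range(1,n),key=lambda i:s[i][4]);b=s[i][:4]
def sil(x,y):
    P=[proj(C,(x+r*np.cos(a),y+r*np.sin(a),z)) for z,r in((.019,.0305),(.03,.0305),(.042,.027),(.049,.018),(.053,.006)) for a in np.arange(0,6.28,.1)]
    P=np.array(P);lo=P.min(0);hi=P.max(0);return np.r_[lo+hi]/2
f=least_squares(lambda v:sil(*v)-(b[:2]+b[2:]/2.-.5),[.486,.164]);p=f.x
o=arm.get_obs();R=o["orientation"];d=np.r_[p,.013]-o["position"]
print(p,o["position"],R.T@d, R)
```

```text
[292 213  29  26 338] [304.5473 226.2456]
[220 257  32  30 723] [235.7344 271.4606]
[0.5229 0.0614] [0.4878 0.1619 0.2307] [-0.0633 -0.0855  0.2177] [[-0.9553  0.2958 -0.0004]
 [ 0.2958  0.9553 -0.0005]
 [ 0.0002 -0.0006 -1.    ]]
```

Read by hand, the dome spans x 290–352 and y 178–240, which puts its centre at about (0.489, 0.162). That agrees with the scene and side estimates and lies under the TCP. Descending.

In the tool's units: 0.155 m / 0.75 = 0.2067, -0.001 m / 0.75 = -0.0013.

>>> inch_along([
  [0,0,0,-0.0013,0,0.0533,1],
  [0,0,0,-0.0013,0,0.1067,1],
  [0,0,0,-0.0013,0,0.16,1],
  [0,0,0,-0.0013,0,0.2067,1],
  [0,0,0,-0.0013,0,0.2067,1],
])

```text
time: 1.65
position: [0.4816, 0.1639, 0.0707]
orientation: [[-0.957, 0.291, -0.01], [0.291, 0.957, -0.002], [0.009, -0.005, -1.0]]
wrist_force: [-2.9, -0.8, -0.7]
opening: 1.001
grasp_force: 0.0
```

>>> inch_along([
  [0,0,0,0,0,0.0267,1],
  [0,0,0,0,0,0.0533,1],
  [0,0,0,0,0,0.0733,1],
  [0,0,0,0,0,0.0827,1],
  [0,0,0,0,0,0.0827,1],
])

```text
time: 2.07
position: [0.4865, 0.1645, 0.0144]
orientation: [[-0.957, 0.291, -0.001], [0.291, 0.957, -0.0], [0.001, -0.0, -1.0]]
wrist_force: [0.1, -0.6, 0.5]
opening: 0.998
grasp_force: 0.0
```

>>> inch_along([
  [0,0,0,0,0,0,0],
  [0,0,0,0,0,0,0],
  [0,0,0,0,0,0,0],
  [0,0,0,0,0,0,0],
  [0,0,0,0,0,0,0],
])

```text
time: 2.48
position: [0.4875, 0.163, 0.0166]
orientation: [[-0.956, 0.292, 0.002], [0.292, 0.956, -0.003], [-0.003, -0.002, -1.0]]
wrist_force: [-6.0, -6.0, 20.3]
opening: 0.659
grasp_force: 60.0
```

Run:
```python
from h import *
o=arm.get_obs();print(o["position"],o["q"],o["wrist_torque"],o["opening"],o["grasp_force"])
```

```text
[0.4875 0.163  0.0166] [ 0.1823  0.4971 -0.4798  0.5927 -0.0032  0.4787] [-2.1353  1.383   0.0302] 0.6594421823776274 59.9707495799521
```

In the tool's units: 0.5 rad / 1.5708 = 0.3183.

>>> inch_along([
  [0,0,0.0637,0,0,0,0],
  [0,0,0.1273,0,0,0,0],
  [0,0,0.191,0,0,0,0],
  [0,0,0.2546,0,0,0,0],
  [0,0,0.3183,0,0,0,0],
])

```text
time: 2.9
position: [0.4882, 0.164, 0.0166]
orientation: [[-0.696, 0.718, 0.003], [0.718, 0.696, -0.001], [-0.002, 0.002, -1.0]]
wrist_force: [-1.8, -0.9, 16.5]
opening: 0.662
grasp_force: 60.3
```

Run:
```python
from h import *
o=arm.get_obs();print(o["position"],o["q"],o["wrist_torque"],o["opening"],o["grasp_force"])
```

```text
[0.4882 0.164  0.0166] [ 0.1827  0.4973 -0.4792  0.5916 -0.0011  0.9835] [-0.8405  1.0743  0.1027] 0.6616535300334312 60.2685692551313
```

In the tool's units: 0.2 rad / 1.5708 = 0.1273.

>>> inch_along([
  [0,0,0.0637,0,0,0,0],
  [0,0,0.1273,0,0,0,0],
])

```text
time: 3.07
position: [0.4886, 0.1643, 0.0167]
orientation: [[-0.54, 0.842, 0.003], [0.842, 0.54, 0.0], [-0.002, 0.003, -1.0]]
wrist_force: [-0.6, 0.7, 13.9]
opening: 0.661
grasp_force: 60.5
```

Run:
```python
from h import *
o=arm.get_obs();print(o["q"][5],o["wrist_torque"])
```

```text
1.1834954832338587 [-0.5813  0.8315  0.0565]
```

>>> inch_along([
  [0,0,0.0637,0,0,0,0],
  [0,0,0.1273,0,0,0,0],
])

```text
time: 3.23
position: [0.4894, 0.1642, 0.0169]
orientation: [[-0.363, 0.932, 0.005], [0.932, 0.363, -0.0], [-0.002, 0.005, -1.0]]
wrist_force: [1.2, -3.5, 11.9]
opening: 0.663
grasp_force: 68.7
```

Run:
```python
from h import *
o=arm.get_obs();print(o["q"][5],o["wrist_torque"])
```

```text
1.3824707551792765 [-0.7413 -0.6624  1.1784]
```

>>> inch_along([
  [0,0,0.0637,0,0,0,0],
  [0,0,0.1273,0,0,0,0],
])

```text
time: 3.4
position: [0.489, 0.1685, 0.0171]
orientation: [[-0.174, 0.985, 0.004], [0.985, 0.174, 0.009], [0.008, 0.006, -1.0]]
wrist_force: [-1.8, 20.6, 12.4]
opening: 0.663
grasp_force: 84.1
```

Run:
```python
from h import *
o=arm.get_obs();print(o["q"][5],o["wrist_torque"])
```

```text
1.5809448359743465 [4.1474 0.1529 2.3616]
```

Torque on the dome jumped from 0.06 to 1.2 N m after about 0.8 rad and then to 2.4 N m, so it is at the end stop. Releasing, lifting and going to the tongs.

>>> inch_along([
  [0,0,0,0,0,0,1],
  [0,0,0,0,0,0,1],
  [0,0,0,0,0,0,1],
  [0,0,0,0,0,0,1],
  [0,0,0,0,0,0,1],
])

```text
time: 3.82
position: [0.487, 0.1639, 0.0144]
orientation: [[-0.175, 0.985, -0.0], [0.985, 0.175, -0.0], [-0.0, -0.0, -1.0]]
wrist_force: [-0.2, 0.7, 0.3]
opening: 1.0
grasp_force: 0.0
```

>>> inch_along([
  [0,0,0,0,0,-0.0533,1],
  [0,0,0,0,0,-0.1067,1],
  [0,0,0,0,0,-0.16,1],
  [0,0,0,0,0,-0.2133,1],
  [0,0,0,0,0,-0.2667,1],
])

```text
time: 4.23
position: [0.4864, 0.1639, 0.2163]
orientation: [[-0.174, 0.985, -0.0], [0.985, 0.174, -0.0], [-0.0, -0.0, -1.0]]
wrist_force: [1.1, 0.5, -0.6]
opening: 1.003
grasp_force: 0.0
```

Run:
```python
from h import *
o=arm.get_obs();print(o["q"]);R=o["orientation"];print(R.T@(np.array([.42,-.26,.25])-o["position"]))
print(blobs(arm.read_camera("scene"))[-2:])
```

```text
[ 0.1825  0.278  -0.2115  1.0817 -0.0001  1.5781]
[-0.4058 -0.1393 -0.0336]
[(array([254, 282,  20,  20, 256], dtype=int32), array([263.2383, 290.7227])), (array([197, 308,  34,  34, 617], dtype=int32), array([212.4587, 323.0178]))]
```

In the tool's units: -0.187 m / 0.75 = -0.2493, -0.15 m / 0.75 = -0.2.

>>> inch_along([
  [0,0,0,-0.0493,-0.0173,-0.0267,1],
  [0,0,0,-0.0987,-0.0347,-0.0453,1],
  [0,0,0,-0.1493,-0.052,-0.0453,1],
  [0,0,0,-0.2,-0.0693,-0.0453,1],
  [0,0,0,-0.2493,-0.0867,-0.0453,1],
])

```text
time: 4.7
position: [0.4549, -0.0332, 0.2486]
orientation: [[-0.175, 0.985, 0.001], [0.985, 0.175, -0.0], [-0.001, 0.001, -1.0]]
wrist_force: [1.2, 0.2, 0.3]
opening: 1.003
grasp_force: 0.0
```

>>> inch_along([
  [0,0,0,-0.0493,-0.0173,0,1],
  [0,0,0,-0.0987,-0.0347,0,1],
  [0,0,0,-0.1493,-0.052,0,1],
  [0,0,0,-0.2,-0.0693,0,1],
  [0,0,0,-0.2493,-0.0867,0,1],
])

```text
time: 5.12
position: [0.4232, -0.2288, 0.2483]
orientation: [[-0.174, 0.985, -0.0], [0.985, 0.174, -0.0], [-0.0, -0.0, -1.0]]
wrist_force: [1.4, 0.1, -0.3]
opening: 0.999
grasp_force: 0.0
```

>>> inch_along([
  [0,0,-0.0764,-0.0427,-0.012,0,1],
  [0,0,-0.1528,-0.0427,-0.012,0,1],
  [0,0,-0.2292,-0.0427,-0.012,0,1],
  [0,0,-0.3056,-0.0427,-0.012,0,1],
  [0,0,-0.382,-0.0427,-0.012,0,1],
])

```text
time: 5.53
position: [0.4203, -0.2602, 0.248]
orientation: [[-0.704, 0.711, -0.001], [0.711, 0.704, 0.0], [0.001, -0.0, -1.0]]
wrist_force: [-0.2, 0.3, -0.3]
opening: 0.999
grasp_force: 0.0
```

>>> inch_along([
  [0,0,-0.0764,0,0,0,1],
  [0,0,-0.1528,0,0,0,1],
  [0,0,-0.2292,0,0,0,1],
  [0,0,-0.3056,0,0,0,1],
  [0,0,-0.382,0,0,0,1],
])

```text
time: 5.95
position: [0.4205, -0.2599, 0.2481]
orientation: [[-0.982, 0.189, -0.001], [0.189, 0.982, 0.0], [0.001, 0.0, -1.0]]
wrist_force: [-0.3, 0.1, 0.5]
opening: 0.999
grasp_force: 0.0
```

>>> inch_along([
  [0,0,-0.0764,0,0,0,1],
  [0,0,-0.1528,0,0,0,1],
  [0,0,-0.2292,0,0,0,1],
  [0,0,-0.2292,0,0,0,1],
  [0,0,-0.2292,0,0,0,1],
])

```text
time: 6.37
position: [0.4206, -0.2599, 0.2481]
orientation: [[-0.987, -0.16, -0.0], [-0.16, 0.987, 0.0], [0.0, 0.0, -1.0]]
wrist_force: [0.5, -0.8, 0.6]
opening: 1.0
grasp_force: 0.0
```

Run:
```python
from h import *
C=cam("wrist");im=arm.read_camera("wrist");cv2.imwrite("pics/w2.png",im[:,:,::-1]);np.savez("w2",*C)
o=arm.get_obs();print(o["position"],o["q"],o["time"])
```

```text
[ 0.4207 -0.2599  0.2482] [-0.7013  0.2236 -0.1987  1.1488 -0.0001 -0.8613] 6.4167
```

View pics/w2.png

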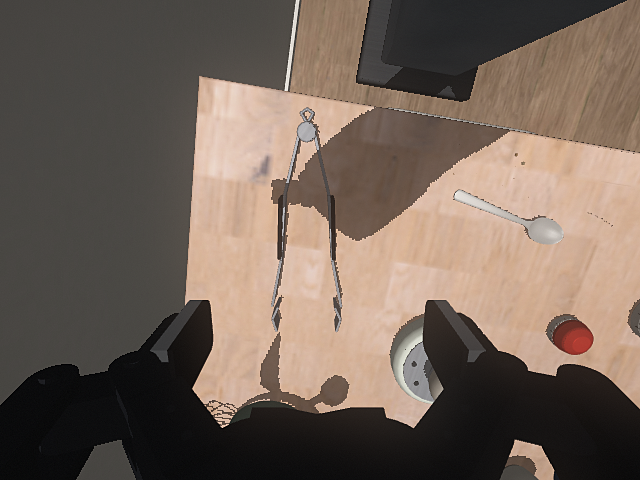

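Wrist view: pivot (307,131), pads centred near (281,227)/(334,227), jaws near (277,314)/(337,314). The tongs are almost aligned with the image vertical. Computing the pose.

Run:
```python
from h import *
C=cam("wrist")
P=onz(C,(307,131),.03)
pl,pr=onz(C,(334,228),.029),onz(C,(280.5,228),.029)
jl,jr=onz(C,(337.5,314),.026),onz(C,(276.5,314),.026)
# pad ends: rows 195-260
print("piv",P,"pads",pl,pr,(pl+pr)/2,np.linalg.norm(pl-pr),"jaws",jl,jr,(jl+jr)/2)
j=(jl+jr)/2;v=(j-P)[:2];yaw=np.arctan2(v[1],v[0]);print("len",np.linalg.norm(v),"yaw",yaw)
print("grip from piv",P[:2]+.1*v/np.linalg.norm(v),"padends",onz(C,(333,195),.029),onz(C,(333,260),.029))
im=cv2.imread("pics/w2.png");cv2.imwrite("pics/c3.png",cv2.resize(im[100:340,230:390],None,fx=2.5,fy=2.5,interpolation=2))
```

```text
piv [ 0.3476 -0.2829  0.03  ] pads [ 0.4384 -0.2408  0.029 ] [ 0.4471 -0.2956  0.029 ] [ 0.4428 -0.2682  0.029 ] 0.05551230232028653 jaws [ 0.5367 -0.2196  0.026 ] [ 0.5476 -0.2873  0.026 ] [ 0.5422 -0.2535  0.026 ]
len 0.19674944097774935 yaw 0.15018885481906682
grip from piv [ 0.4465 -0.268 ] padends [ 0.4046 -0.2477  0.029 ] [ 0.4732 -0.2359  0.029 ]
```

View pics/c3.png

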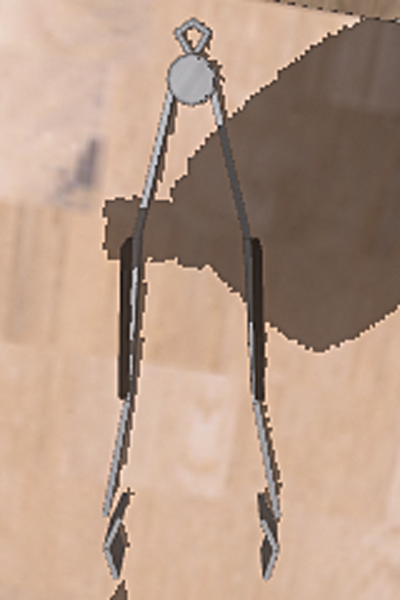

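The pad span of 66 mm and outer width of 60 mm check out, so the grip point is at (0.4425, −0.268), yaw ≈ 0.155. The tool yaw of 0.161 is close enough. Descending around the pads.

In the tool's units: 0.18 m / 0.75 = 0.24, -0.0115 m / 0.75 = -0.0153.

>>> inch_along([
  [0,0,0,-0.0133,-0.008,0.0467,1],
  [0,0,0,-0.0267,-0.0153,0.0933,1],
  [0,0,0,-0.0267,-0.0153,0.1467,1],
  [0,0,0,-0.0267,-0.0153,0.2,1],
  [0,0,0,-0.0267,-0.0153,0.24,1],
])

```text
time: 6.83
position: [0.4414, -0.2671, 0.0655]
orientation: [[-0.987, -0.16, -0.002], [-0.16, 0.987, 0.001], [0.001, 0.002, -1.0]]
wrist_force: [-0.5, -0.2, 0.3]
opening: 0.997
grasp_force: 0.0
```

>>> inch_along([
  [0,0,0,0,0,0.0267,1],
  [0,0,0,0,0,0.0533,1],
  [0,0,0,0,0,0.0773,1],
  [0,0,0,0,0,0.0893,1],
  [0,0,0,0,0,0.0893,1],
])

```text
time: 7.25
position: [0.4412, -0.267, -0.0004]
orientation: [[-0.987, -0.161, -0.003], [-0.161, 0.987, 0.002], [0.002, 0.002, -1.0]]
wrist_force: [-0.6, -0.4, 0.4]
opening: 1.004
grasp_force: 0.0
```

>>> inch_along([
  [0,0,0,0,0,0,0.72],
  [0,0,0,0,0,0,0.69],
  [0,0,0,0,0,0,0.645],
  [0,0,0,0,0,0,0.645],
  [0,0,0,0,0,0,0.645],
])

```text
time: 7.67
position: [0.4437, -0.2687, 0.003]
orientation: [[-0.987, -0.163, 0.003], [-0.163, 0.987, -0.002], [-0.002, -0.002, -1.0]]
wrist_force: [1.1, 0.7, 4.4]
opening: 0.648
grasp_force: 11.3
```

Run:
```python
from h import *
o=arm.get_obs();print(o["position"],o["wrist_torque"],o["opening"],o["grasp_force"])
```

```text
[ 0.4437 -0.2687  0.003 ] [ 0.173   0.0042 -0.1697] 0.6483400595669077 11.292993128299713
```

Gripping with 11 N at 55 mm. I'll lift the tongs and measure the egg again at known height in both fixed cameras.

In the tool's units: -0.12 m / 0.75 = -0.16, -0.09 m / 0.75 = -0.12.

>>> inch_along([
  [0,0,0,0,0,-0.0133,0.645],
  [0,0,0,0,0,-0.04,0.645],
  [0,0,0,0,0,-0.08,0.645],
  [0,0,0,0,0,-0.12,0.645],
  [0,0,0,0,0,-0.16,0.645],
])

```text
time: 8.08
position: [0.4423, -0.2678, 0.1239]
orientation: [[-0.987, -0.163, 0.001], [-0.163, 0.987, -0.001], [-0.0, -0.001, -1.0]]
wrist_force: [1.3, -0.8, -2.3]
opening: 0.646
grasp_force: 9.7
```

>>> inch_along([
  [0,0,0,0,0,-0.0333,0.645],
  [0,0,0,0,0,-0.0533,0.645],
  [0,0,0,0,0,-0.0533,0.645],
])

```text
time: 8.33
position: [0.4442, -0.2693, 0.1661]
orientation: [[-0.987, -0.163, 0.005], [-0.163, 0.987, -0.005], [-0.005, -0.005, -1.0]]
wrist_force: [0.1, -0.5, -1.1]
opening: 0.647
grasp_force: 9.7
```

Run:
```python
from h import *
o=arm.get_obs();print(o["position"],o["opening"],o["grasp_force"])
S,D=cam("scene"),cam("side")
a=arm.read_camera("scene")[:,:,::-1];b=arm.read_camera("side")[:,:,::-1]
cv2.imwrite("pics/s2.png",a);cv2.imwrite("pics/d2.png",b)
print(onz(S,(331,232),.066),onz(D,(317,243),.066),onz(S,(313,165),.07))
# expected jaw projection
R=o["orientation"];j=o["position"]-.105*R[:,0];j[2]+=.016
print("jaw",j,proj(S,j),proj(D,j))
A=cv2.resize(a[180:290,290:430],(400,314),interpolation=2);A=np.vstack([A,np.zeros((86,400,3),np.uint8)])
B=cv2.resize(b[190:290,270:370],(400,400),interpolation=2)
cv2.imwrite("pics/c4.png",np.hstack([A,B]))
```

```text
[ 0.4442 -0.2693  0.1661] 0.6472467568993198 9.705530852079391
[ 0.5775 -0.0907  0.066 ] [ 0.5822 -0.0918  0.066 ] [ 0.7441 -0.1147  0.07  ]
jaw [ 0.5478 -0.2522  0.1826] [427.9662 180.6734] [365.6801 160.1438]
```

View pics/c4.png

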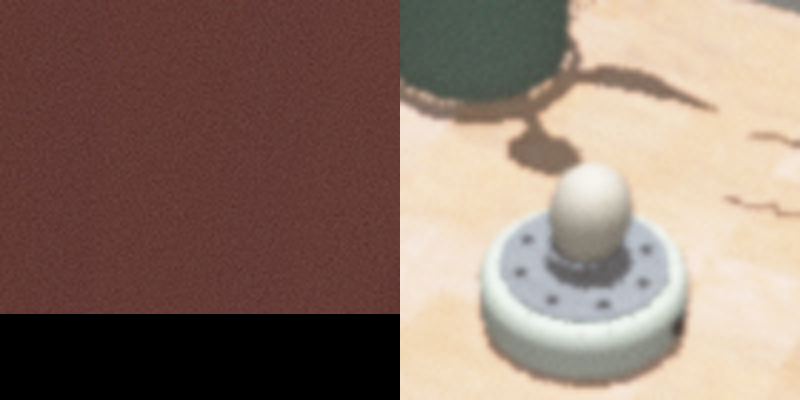

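The side view shows the egg at about (318,243), with the lamp on the steamer's right. The arm now blocks the scene camera. I'll fit egg and dome silhouettes in the first pictures, with the gripped dome (0.488, 0.164) as reference for the camera bias.

Run:
```python
from h import *
from scipy.optimize import least_squares
def ell(C,c):
    P=[proj(C,(c[0]+.021*np.sin(t)*np.cos(a),c[1]+.021*np.sin(t)*np.sin(a),c[2]+.0275*np.cos(t))) for t in np.linspace(0,3.14,25) for a in np.arange(0,6.28,.2)]
    P=np.array(P);return P.min(0),P.max(0)
def dome(C,x,y):
    P=np.array([proj(C,(x+r*np.cos(a),y+r*np.sin(a),z)) for z,r in((.019,.0305),(.03,.0305),(.042,.027),(.049,.018),(.053,.006)) for a in np.arange(0,6.28,.1)]);return (P.min(0)+P.max(0))/2
for n,bb,T in(("scene",(196,308,35,34),None),("side",(286,347,33,33),None)):
    C=cam(n);im=cv2.imread(f"pics/{n}0.png")
    m=np.array([bb[0]+bb[2]/2-.5,bb[1]+bb[3]/2-.5])
    print(n,"dome",least_squares(lambda v:dome(C,*v)-m,[.49,.16]).x)
    u,v=map(int,proj(C,(.58,-.0915,.066)))
    w=im[v-25:v+25,u-20:u+21].astype(int);h=cv2.cvtColor(im,cv2.COLOR_BGR2HSV)[v-25:v+25,u-20:u+21]
    # row profiles for egg edges at centre row and top
    for r in (18,21,24): print(r+v-25, [f"{x[2]}/{s[1]}" for x,s in zip(w[r],h[r])][4:38])
    print("col",[f"{x[2]}/{s[1]}" for x,s in zip(w[:,20],h[:,20])],u,v)
    print("pred",ell(C,(.58,-.0915,.066)))
```

```text
scene dome [0.4886 0.1616]
223 ['188/20', '194/6', '192/10', '196/12', '197/13', '175/10', '164/15', '151/17', '136/4', '153/23', '162/19', '186/23', '192/21', '205/24', '208/21', '212/26', '214/18', '216/21', '219/21', '218/18', '214/20', '206/22', '207/18', '203/24', '187/19', '174/18', '163/19', '189/28', '201/42', '198/55', '201/65', '206/63', '204/64', '203/63']
226 ['156/21', '150/23', '147/18', '146/22', '140/23', '144/24', '130/9', '138/20', '153/23', '163/19', '178/21', '186/19', '194/21', '202/19', '202/20', '211/22', '214/20', '214/18', '216/19', '215/20', '214/23', '203/19', '204/21', '195/20', '190/23', '179/19', '170/21', '147/21', '156/15', '178/11', '199/15', '200/13', '199/31', '196/53']
229 ['149/23', '148/21', '148/22', '150/19', '146/19', '143/21', '122/8', '133/25', '146/23', '154/18', '166/18', '173/24', '180/20', '185/19', '188/18', '194/21', '197/18', '200/23', '200/24', '202/21', '199/24', '190/20', '191/20', '185/23', '177/22', '169/23', '162/22', '145/23', '131/6', '147/16', '146/22', '148/22', '169/12', '201/9']
col ['206/63', '212/66', '210/61', '205/66',
[... 1451 characters left out ...]
', '183/28', '173/25', '168/33', '162/27', '152/32', '159/43', '198/54', '228/58', '235/56', '235/59', '234/58', '236/59', '235/62']
col ['232/57', '233/55', '234/56', '233/53', '231/55', '232/62', '235/56', '234/58', '233/60', '233/59', '233/61', '233/60', '231/45', '232/24', '236/14', '239/12', '239/11', '239/13', '237/12', '234/13', '228/18', '223/21', '215/21', '207/26', '195/25', '184/26', '174/28', '163/28', '152/34', '138/33', '130/37', '129/36', '124/33', '124/35', '122/36', '123/31', '108/28', '100/15', '101/8', '97/0', '84/3', '90/8', '92/11', '110/7', '148/15', '169/16', '173/17', '167/21', '169/16', '168/17'] 317 243
pred (array([307.5787, 231.0049]), array([328.2784, 255.6338]))
```

The egg fits at (0.580, −0.091, 0.066) in both cameras to within 1 mm. Moving the jaws over it at present height (underside ≈ 0.16, egg top 0.094).

In the tool's units: 0.1525 m / 0.75 = 0.2033, 0.124 m / 0.75 = 0.1653.

>>> inch_along([
  [0,0,0,-0.016,0.04,0,0.645],
  [0,0,0,-0.032,0.0827,0,0.645],
  [0,0,0,-0.048,0.124,0,0.645],
  [0,0,0,-0.064,0.1653,0,0.645],
  [0,0,0,-0.0787,0.2033,0,0.645],
])

```text
time: 8.85
position: [0.4748, -0.1058, 0.1602]
orientation: [[-0.987, -0.163, -0.002], [-0.163, 0.987, 0.001], [0.002, 0.001, -1.0]]
wrist_force: [0.2, 0.3, -0.4]
opening: 0.646
grasp_force: 9.7
```

>>> inch_along([
  [0,0,0,0,0,0.0133,0.645],
  [0,0,0,0,0,0.0267,0.645],
  [0,0,0,0,0,0.0267,0.645],
  [0,0,0,0,0,0.0267,0.645],
])

```text
time: 9.18
position: [0.4746, -0.1074, 0.1403]
orientation: [[-0.987, -0.164, -0.003], [-0.164, 0.987, 0.001], [0.002, 0.001, -1.0]]
wrist_force: [-0.1, -0.1, -1.1]
opening: 0.647
grasp_force: 9.7
```

Run:
```python
from h import *
o=arm.get_obs();print(o["position"],o["opening"],o["grasp_force"])
S,D=cam("scene"),cam("side")
a=arm.read_camera("scene")[:,:,::-1];b=arm.read_camera("side")[:,:,::-1]
R=o["orientation"];j=o["position"]-.105*R[:,0];j[2]+=.011
print("jaw",j,proj(S,j),proj(D,j))
A=cv2.resize(a[160:260,280:380],(400,400),interpolation=2)
B=cv2.resize(b[180:280,270:370],(400,400),interpolation=2)
cv2.imwrite("pics/c5.png",np.hstack([A,B]))
```

```text
[ 0.4746 -0.1074  0.1403] 0.6466223781678212 9.709549248218536
jaw [ 0.5782 -0.0902  0.1511] [332.4041 203.702 ] [319.2861 210.2523]
```

View pics/c5.png

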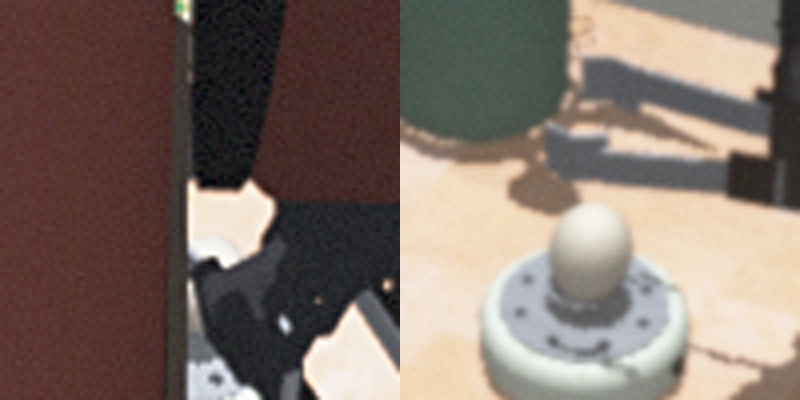

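In the side view the jaws' midpoint is at (318.4,209.3) against a predicted (319.3,210.3), so they hang centred over the egg. Descending.

In the tool's units: 0.055 m / 0.75 = 0.0733, 0.045 m / 0.75 = 0.06.

>>> inch_along([
  [0,0,0,-0.0013,0,0.02,0.645],
  [0,0,0,-0.0013,0,0.04,0.645],
  [0,0,0,-0.0013,0,0.06,0.645],
  [0,0,0,-0.0013,0,0.0733,0.645],
  [0,0,0,-0.0013,0,0.0733,0.645],
])

```text
time: 9.7
position: [0.4755, -0.1077, 0.0849]
orientation: [[-0.987, -0.163, -0.002], [-0.163, 0.987, 0.001], [0.002, 0.001, -1.0]]
wrist_force: [-0.6, 0.2, -1.2]
opening: 0.648
grasp_force: 9.7
```

Run:
```python
from h import *
o=arm.get_obs();print(o["position"],o["wrist_torque"],o["opening"],o["grasp_force"])
b=arm.read_camera("side")[:,:,::-1]
cv2.imwrite("pics/c6.png",cv2.resize(b[200:280,270:370],(750,600),interpolation=2))
```

```text
[ 0.4755 -0.1077  0.0849] [ 0.0564  0.0438 -0.0127] 0.6479461254255616 9.706960916519165
```

View pics/c6.png

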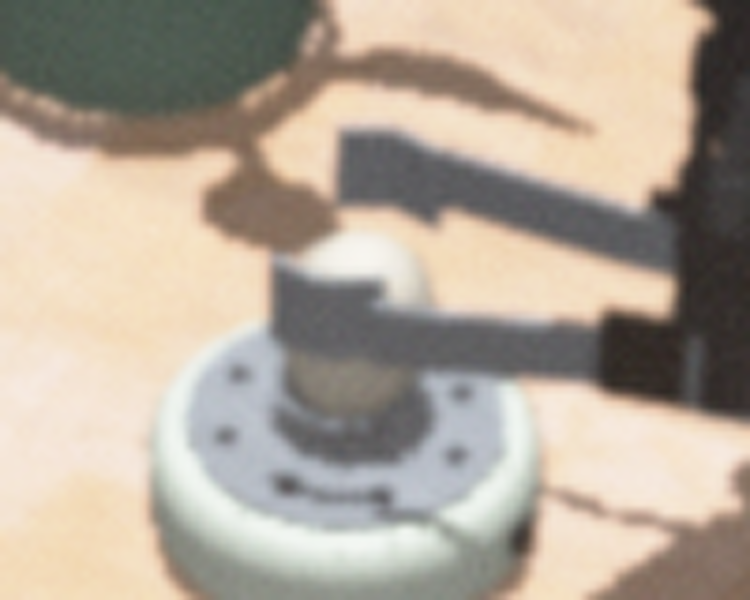

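The egg stands between the jaws, midpoints about (359) against (362) in crop pixels, with no force. Lowering the rest and squeezing.

Units first: shifts go in shares of 0.75 m and turns go in shares of pi/2 rad. So 0.025 m / 0.75 = 0.0333, 0.02 m / 0.75 = 0.0267.

>>> inch_along([
  [0,0,0,0,0,0.0133,0.645],
  [0,0,0,0,0,0.0267,0.645],
  [0,0,0,0,0,0.0333,0.645],
  [0,0,0,0,0,0.0333,0.645],
])

```text
time: 10.08
position: [0.4765, -0.1078, 0.0612]
orientation: [[-0.987, -0.163, -0.001], [-0.163, 0.987, 0.0], [0.0, 0.0, -1.0]]
wrist_force: [-0.4, 1.0, -0.4]
opening: 0.648
grasp_force: 9.7
```

>>> inch_along([
  [0,0,0,0,0,0,0.6],
  [0,0,0,0,0,0,0.55],
  [0,0,0,0,0,0,0.4],
  [0,0,0,0,0,0,0.2],
  [0,0,0,0,0,0,0],
])

```text
time: 10.5
position: [0.477, -0.1077, 0.0618]
orientation: [[-0.987, -0.164, 0.001], [-0.164, 0.987, -0.0], [-0.001, -0.0, -1.0]]
wrist_force: [-0.5, -0.0, 1.2]
opening: 0.516
grasp_force: 60.7
```

>>> inch_along([
  [0,0,0,0,0,0,0],
  [0,0,0,0,0,0,0],
  [0,0,0,0,0,0,0],
])

```text
time: 10.75
position: [0.4769, -0.1077, 0.0615]
orientation: [[-0.987, -0.163, 0.001], [-0.163, 0.987, -0.0], [-0.001, -0.0, -1.0]]
wrist_force: [0.1, 1.4, 2.8]
opening: 0.518
grasp_force: 60.8
```

The fingers stopped at 44 mm with 60 N, so the egg is squeezed. Lifting.

In the tool's units: -0.052 m / 0.75 = -0.0693, -0.04 m / 0.75 = -0.0533.

>>> inch_along([
  [0,0,0,0,0,-0.0067,0],
  [0,0,0,0,0,-0.02,0],
  [0,0,0,0,0,-0.036,0],
  [0,0,0,0,0,-0.0533,0],
  [0,0,0,0,0,-0.0693,0],
])

```text
time: 11.17
position: [0.4762, -0.1076, 0.1139]
orientation: [[-0.987, -0.163, -0.001], [-0.163, 0.987, 0.0], [0.001, 0.0, -1.0]]
wrist_force: [0.1, -0.4, -1.6]
opening: 0.519
grasp_force: 61.3
```

>>> inch_along([
  [0,0,0,0,0,-0.0187,0],
  [0,0,0,0,0,-0.0373,0],
  [0,0,0,0,0,-0.0533,0],
  [0,0,0,0,0,-0.0613,0],
  [0,0,0,0,0,-0.064,0],
])

```text
time: 11.58
position: [0.477, -0.1078, 0.1622]
orientation: [[-0.987, -0.163, 0.001], [-0.163, 0.987, -0.001], [-0.001, -0.001, -1.0]]
wrist_force: [-0.3, -0.8, -1.6]
opening: 0.513
grasp_force: 61.3
```

>>> inch_along([
  [0,0,0,0,0,0,0],
  [0,0,0,0,0,0,0],
  [0,0,0,0,0,0,0],
  [0,0,0,0,0,0,0],
  [0,0,0,0,0,0,0],
])

```text
time: 12.0
position: [0.4764, -0.1076, 0.1608]
orientation: [[-0.987, -0.163, -0.001], [-0.163, 0.987, 0.0], [0.001, 0.0, -1.0]]
wrist_force: [-0.5, -0.2, -1.1]
opening: 0.517
grasp_force: 61.3
```

Run:
```python
from h import *
o=arm.get_obs();print(o["position"],o["opening"],o["grasp_force"])
b=arm.read_camera("side")[:,:,::-1]
print(proj(cam("side"),(.58,-.091,.166)))
cv2.imwrite("pics/c7.png",cv2.resize(b[170:290,260:420],(800,600),interpolation=2))
```

```text
[ 0.4764 -0.1076  0.1608] 0.516552338030874 61.264555589295924
[318.7592 203.4596]
```

View pics/c7.png

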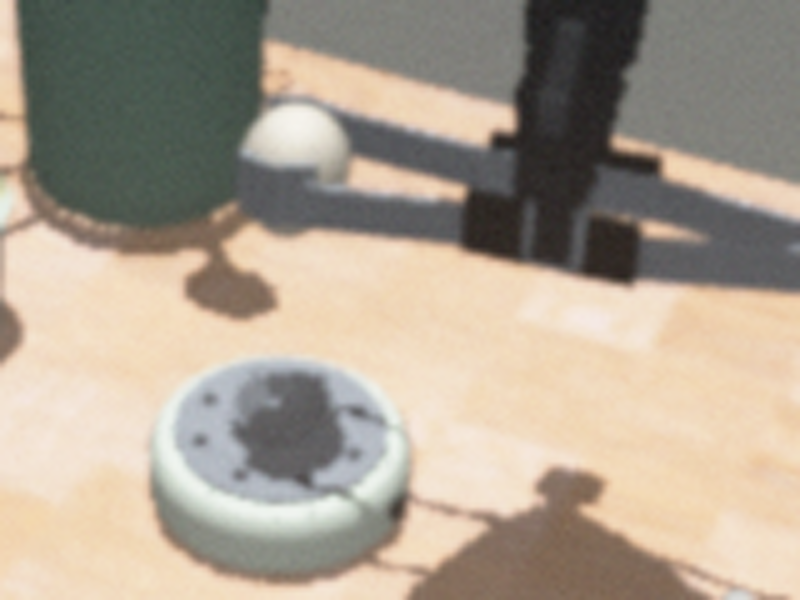

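The egg hangs in the jaws at (319,204), which matches the predicted pixel for 0.166 m, and the seat is empty. The arm is steady, so I'm handing in.

```bash
python3 -c "
from plant import arm
print(arm.job_done())"
```

```text
the job is handed in; nothing more can be done
None
```

I handed the job in, with no verdict returned: the timer top was turned clockwise until the torque jumped at its end stop, and the egg is held steady in the squeezed tongs about 10 cm above its seat.

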